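# Spool on the spindle, straightedge out of the tool box

## Robot

A 6-joint arm with a two-finger parallel gripper is mounted at the origin on the work surface. World frame = base frame: x ahead of the robot, y to its left, z up, the work surface at z = 0. Lengths are in m, angles in rad, forces in N, time in s.
With the tool pointing down it reaches from about 0.375 to 0.9 m from the base axis. Payload 3.1 kg.
Tool frame: the origin (TCP) lies midway between the tips of the shut fingers; the grasp point (between the pads) lies 19 mm behind it; z points along the fingers, y is the line along which they close (so a half turn about z gives the same grasp; the last joint's range is limited). The gripper opens to 85 mm and grips with 20 to 120 N. Pads are 22 mm wide; open, the fingers measure 114 mm over their backs; the gripper's body (76 mm by 85 mm) begins 54 mm behind the grasp point. The pads swing forward as they close: fully open they stand 13 mm farther back than shut.
Start: joints at [-1.395, 0.527, 1.433, -0, 1.181, -0.178], TCP at [0.217, -0.586, 0.231] pointing down, gripper open.
Joint ranges: [-3.08, 3.08], [-0.75, 2.2], [0.22, 2.44], [-1.43, 4.57], [0, 2.65], [-2.85, 2.85]. Speed limits (rad/s): [2.79, 2.79, 3.14, 3.14, 3.14, 3.14].

## Interface

Orientations are given as a unit quaternion [x, y, z, w].
In Python, from station import manip gives the robot as it stands. The module is installed in compiled form; this text tells all that it offers.
- The arm moves only by the tool apply_moves, never from a script. Its arguments are lists of equal length, an entry for each row: "claw": the gripper's target within -1 to 1 (fully open at 1, half-way at 0, shut at -1); "travel": the shift along the tool's x, y, z scaled (see below), a list of three; "turn": the turn, a rotation vector about the tool's x, y, z scaled (see below), a list of three. In form: {"claw": [claw, ...], "travel": [[dx, dy, dz], ...], "turn": [[rx, ry, rz], ...]}. A call has 1 to 5 rows; each row is the pose to reach, as a shift and turn from the pose commanded when the call began, along the tool's axes at that moment, turning the shorter way round; what a row does not reach only later rows make up. The controller multiplies each number of a shift by 800 mm and each number of a turn by 180 degrees. A row lasts 1/12 s, in which the tool goes at most 41.7 mm and 7.16 degrees, less where a joint would pass 70% of its speed; a pose out of reach is approached as far as the arm can. A call with a number of a shift or a turn outside -1 to 1 is refused whole. A call with a gripper value outside its range is refused whole. The fingers move at their own pace and stop on an object; "newtons" is the grip in N (left out, the last holds). Time passes only in rows, so rows that repeat a pose let the fingers close. It gives the time, the measured TCP pose, the force, the opening and the grip force at its end, in the units of the state.
- manip.sense(): the state, without advancing time (a new reading comes with each control period).
- manip.snapshot(name): name is "side" or "top" or "wrist"; returns a dict with "pixels" (384x512x3 uint8, red, green, blue), "depth" (384x512 float32, m along the optical axis (not along the pixel's ray), 0 where there is no reading), "intrinsics" (3x3 intrinsics, pixels), "R" (3x3) and "t" (3): a world point X has camera coordinates R X + t. Camera axes: x right, y down, z forward; pixel columns grow to the right and rows downward; lengths in m; the calibration is good to about 2 mm. A picture is of the moment at which its call begins.
- manip.sign_off(): hands the job in; it is judged then, once.
The state is a dict: "t": time; "q": joint angles; "qd": joint speeds; "tau": joint torques, N m; "tcp_pos": TCP position; "tool_rot": TCP orientation; "force": force on the tool from outside, world axes, zero at the start; "ft_torque": the same for the moment, N m; "finger_gap": opening from 0.0 (shut) to 1.0 (fully open); "gripper_force": force on a finger pad.
Only numpy, scipy, OpenCV 4.12 (cv2) and the standard library are available. Lean on these libraries where they do the work, as an engineer would, in place of code of your own. Each camera call takes 0.05 s, during which the arm holds its last target. There are 200 camera calls.

## Task

Get the turntable ready for checking: slip the wooden spool over the turntable's iron spindle so that it sits upright and fully down on the plate, and let go of it. Then take the long straightedge out of the low tool box, tilting it up through the mouth between the two fixed lids, and finish while still holding it steady in the gripper, the whole stick, both ends included, at least 5 cm above the lids and clear of everything. Leave the cup, caliper, awl and scoop where they lie.

Things in the scene. Friction and masses are not known exactly. Their poses are not given: they have to be found in the camera images.
- spool_c (a point): centre (half-way up, on the bore axis) of the loose dark wooden spool, about 90 g, standing on the bench: 60 mm tall, flanges 52 mm across and 14 mm thick at top and bottom, waist 36 mm across, an 18 mm bore right through; z up along the bore. At the start 30 mm above the bench.
- seat (a point): on the spindle axis, level with the turntable plate's top, 40 mm above the bench; z up. The spool's underside rests here when fully down (its centre 30 mm above this point). The iron spindle is 12 mm thick and stands 51 mm above this point, its last 6 mm tapered. The round plate is 180 mm across and spins on the spindle (this does not matter); the turntable is fixed.
- toolbox: low bottomless wooden tool box fixed on the bench; origin on the bench under its centre; x lengthwise, roughly away from the robot, z up. Outside 370 (x) x 190 x 70 mm, walls 10 mm. Two fixed lids, underside 62 mm, top 70 mm above the bench, cover x -185 to -30 and x 120 to 185 mm; the mouth between them is open. Hollow under the lids: x -175 to 175, y -85 to 85 mm.
- mouth (a point): centre of the tool box's mouth (150 mm along x, 170 mm along y) at the level of the lids' top, 70 mm above the bench; axes as the box's; 45 mm along x from the box's origin.
- stick_c (a point): centre of the loose straightedge: plain pale wooden bar, about 60 g, 260 mm long (x), 16 mm wide (y), 18 mm high (z), lying on the bench in the tool box roughly along its length, ends hidden under the lids, middle seen in the mouth. Its +x end is farther from the robot. Longer than the mouth's diagonal, so it cannot come out level.
- stick_near (a point): middle of the straightedge's end face nearer the robot (130 mm from its centre along -x)
- stick_far (a point): middle of the straightedge's end face farther from the robot (130 mm from its centre along +x)
- cup: loose mahogany bao cup sample, an open bowl 90 mm across and 45 mm high; origin at the centre of its underside; to be left alone
- caliper: loose brass caliper lying flat, beam 150 mm long along its x, 9 mm high overall, jaws 55 mm toward +y; origin under the middle of the beam; to be left alone
- awl: loose horn-handled awl lying flat, 160 mm long along its x, 28 mm thick; origin on the bench under it, 60 mm from the butt; to be left alone
- scoop: loose dried gourd scoop, bowl 90 mm across and 45 mm high with a stem reaching 140 mm from the bowl's centre along -x; origin at the centre of the bowl's underside; to be left alone
Things that resemble listed ones, but are neither listed nor needed, are in the scene too. Of the things that look like the part that bears seat, the smaller one is meant.

How it is judged:
By the outcome, as a careful person would: the job done as asked, in the order asked, and still so for the second after the job is handed in, while the arm keeps its last pose, push and grip.
It also fails if it takes over 61 s, if anything falls off the work surface, if the arm or the gripper's body presses on something with over 40 N, if the wrist force passes 120 N, or if a joint passes its speed limit or range.

## Working session

There is one attempt and no reset: what is moved stays moved. The work goes in short steps, Python scripts to look and compute and a tool call to move; the robot and the scene stay as the last step left them, time stands still between calls to the robot, and variables do not carry over. Pictures are saved under pics/ and viewed, at most 10 in all, crops included, and the job is handed in when it is done.

Besides the shell and the picture viewer there is one more tool, called after ">>>" as a command line: name --argument value ..., lists and objects as JSON in quotes. apply_moves: Moves the arm, as the interface text tells. Shifts and turns lie within -1 to 1; 1 stands for 800 mm of shift or 180 degrees of turn. Its arguments: {"type":"object","properties":{"claw":{"type":"array","items":{"type":"number"}},"travel":{"type":"array","items":{"type":"array","items":{"type":"number"}}},"turn":{"type":"array","items":{"type":"array","items":{"type":"number"}}},"newtons":{"type":"number"}},"required":["claw","travel","turn"]}

```bash
mkdir -p pics; cat > h.py <<'E'
import numpy as np, cv2
from station import manip
def snap(n):
    s=manip.snapshot(n); np.savez(f'{n}.npz',**s); return s
def load(n): return dict(np.load(f'{n}.npz'))
def save(s,name,box=None,k=1):
    im=s['pixels'][:,:,::-1]
    if box: x0,y0,x1,y1=box; im=im[y0:y1,x0:x1]
    cv2.imwrite(f'pics/{name}.png',cv2.resize(im,None,fx=k,fy=k,interpolation=cv2.INTER_CUBIC))
def ray(s,u,v,z):
    K,R,t=s['intrinsics'],s['R'],s['t']
    d=R.T@np.linalg.solve(K,[u,v,1.]); c=-R.T@t
    return c+d*(z-c[2])/d[2]
def cloud(s):
    K,R,t=s['intrinsics'],s['R'],s['t']; d=s['depth']; v,u=np.mgrid[:384,:512]
    P=np.stack([(u-K[0,2])/K[0,0]*d,(v-K[1,2])/K[1,1]*d,d],-1)
    return (P-t)@R
E
python3 - <<'E'
from h import *
for n in('top','side'): s=snap(n); print(n,-s['R'].T@s['t'],s['R'].round(2).tolist(),s['intrinsics'].round(0).tolist())
a=load('top')['pixels'];b=load('side')['pixels']
save(load('top'),'top',None,1.5);save(load('side'),'side',None,1.5)
st=manip.sense();print(st)
E
```

```text
top [0.41585084 0.0409389  1.18878097] [[-0.03, -1.0, 0.0], [-0.99, 0.03, -0.15], [0.15, -0.01, -0.99]] [[383.0, 0.0, 250.0], [0.0, 383.0, 192.0], [0.0, 0.0, 1.0]]
side [-0.33474969  1.08949838  1.18613769] [[-0.75, -0.66, 0.0], [-0.41, 0.47, -0.78], [0.51, -0.59, -0.63]] [[493.0, 0.0, 251.0], [0.0, 493.0, 194.0], [0.0, 0.0, 1.0]]
{'t': 0.1, 'q': array([-1.39452996e+00,  5.28370727e-01,  1.43379133e+00,  9.06558737e-06,
        1.18141457e+00, -1.78491831e-01]), 'qd': array([-0.00140747, -0.00099778, -0.00503715,  0.00012144, -0.00026746,
        0.0001986 ]), 'tau': array([-3.29488657e-04, -4.43306172e+01, -1.78586304e+01, -2.51113797e-04,
        3.86669199e-03, -1.73699415e-07]), 'tcp_pos': array([ 0.21702023, -0.58541279,  0.23042755]), 'tool_rot': array([ 9.84309352e-01,  1.76448618e-01,  5.29558896e-06, -9.91978725e-04]), 'force': array([-0.0655363 ,  0.19686596, -0.33558572]), 'ft_torque': array([-0.01926194, -0.04477705,  0.00832739]), 'gripper_force': 0.0, 'finger_gap': 1.001880380904742}
```

View pics/top.png

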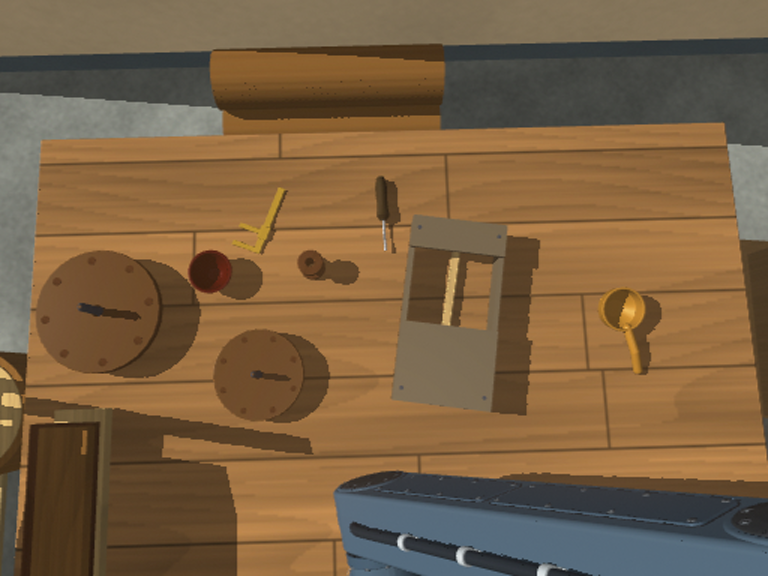

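View pics/side.png

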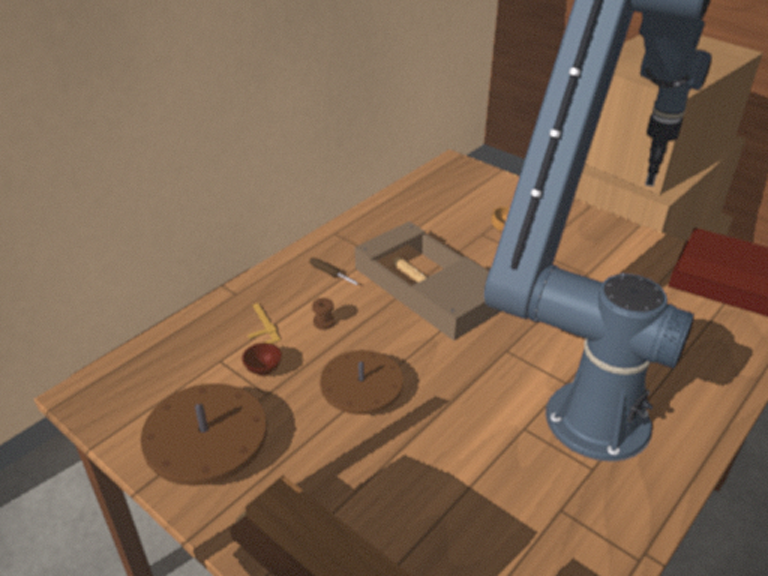

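The top view shows two look-alike turntables: a large one at about (98,312) and a small one at about (258,375) in the enlarged picture. The task means the smaller one. The spool is at (311,264), the box mouth at about (450,290) with the pale stick in it, the cup at (210,271), caliper at (265,220), awl at (383,210) and scoop at (622,310). I'll measure the sizes and confirm with a crop.

```bash
python3 - <<'E'
from h import *
s=load('top');P=cloud(s);print(np.median(P[250:260,220:260,2]),)
def reg(x0,y0,x1,y1,zl,zh):
    Q=P[int(y0/1.5):int(y1/1.5),int(x0/1.5):int(x1/1.5)].reshape(-1,3);return Q[(Q[:,2]>zl)&(Q[:,2]<zh)]
def circ(Q,n):
    c,r=cv2.minEnclosingCircle(Q[:,:2].astype(np.float32)); print(n,len(Q),'c',np.round(c,4),'r',round(r,4),'mean',Q.mean(0).round(4),'ext',np.ptp(Q,0).round(3))
circ(reg(200,320,315,430,.03,.05),'small plate'); circ(reg(200,320,315,430,.075,.11),'small spindle')
circ(reg(30,240,165,380,.03,.05),'big plate')
circ(reg(295,245,330,285,.05,.07),'spool top')
# box lids
Q=reg(385,205,515,420,.062,.078); r=cv2.minAreaRect((Q[:,:2]*1000).astype(np.float32)); print('box',r)
yaw=None
# stick
Q=reg(430,245,475,335,.011,.026); print(len(Q))
hsv=cv2.cvtColor(s['pixels'],cv2.COLOR_RGB2HSV)
print(hsv[190,300:312].tolist())
r=cv2.minAreaRect((Q[:,:2]*1000).astype(np.float32)); print('stick',r,Q[:,2].mean())
save(s,'crop',(130,150,350,280),3.6)
E
```

```text
5.790818861565329e-06
small plate 2865 c [0.4283 0.2685] r 0.0902 mean [0.4269 0.2676 0.0401] ext [0.177 0.179 0.018]
small spindle 14 c [0.4269 0.2676] r 0.0052 mean [0.4275 0.2671 0.0858] ext [0.009 0.01  0.016]
big plate 212 c [0.5619 0.5839] r 0.123 mean [0.5419 0.5252 0.0444] ext [0.221 0.237 0.019]
spool top 209 c [0.6466 0.1618] r 0.026 mean [0.6462 0.1614 0.0593] ext [0.05  0.049 0.014]
box ((541.4649047851562, -116.00682067871094), (190.9076690673828, 371.16595458984375), 81.3321762084961)
263
[[18, 124, 198], [19, 122, 202], [19, 127, 203], [18, 127, 141], [16, 135, 96], [16, 138, 89], [15, 139, 90], [15, 139, 90], [15, 139, 90], [15, 139, 90], [16, 148, 148], [15, 146, 157]]
stick ((593.2114868164062, -124.74837493896484), (16.525936126708984, 154.90408325195312), 79.06364440917969) 0.017769813077273655
```

View pics/crop.png

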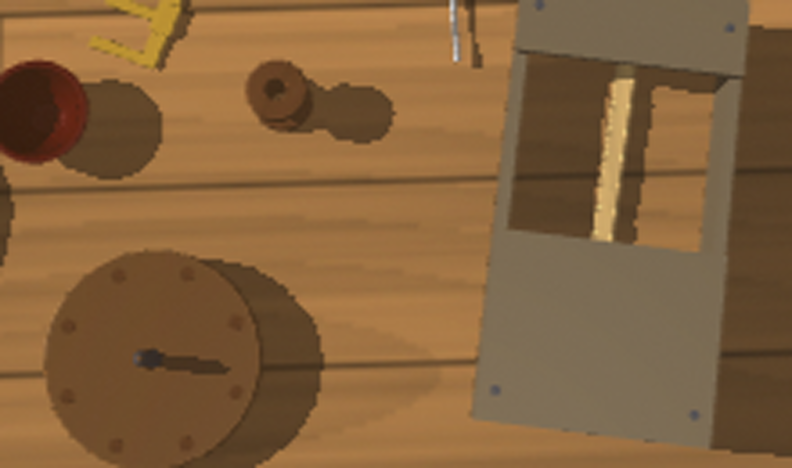

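The crop confirms it: the small plate at top-image px (172,250) measures r = 90 mm, so it is the 180 mm one (the big one has r of about 123 mm). The spool's flange is 52 mm across at px (207,176). Next I fly over to the spool.

>>> apply_moves --claw '[1,1,1,1,1]' --travel '[[0.192,-0.16,0.012],[0.192,-0.16,0.012],[0.192,-0.16,0.012],[0.192,-0.16,0.012],[0.192,-0.16,0.012]]' --turn '[[0,0,0],[0,0,0],[0,0,0],[0,0,0],[0,0,0]]'

```text
t: 0.52
tcp_pos: [0.3172, -0.4093, 0.2211]
tool_rot: [0.984, 0.177, -0.0, -0.001]
force: [-0.2, -0.7, 0.9]
finger_gap: 0.997
gripper_force: 0.0
```

>>> apply_moves --claw '[1,1,1,1,1]' --travel '[[0.192,-0.16,0.012],[0.192,-0.16,0.012],[0.192,-0.16,0.012],[0.192,-0.16,0.012],[0.192,-0.16,0.012]]' --turn '[[0,0,0],[0,0,0],[0,0,0],[0,0,0],[0,0,0]]'

```text
t: 0.93
tcp_pos: [0.4167, -0.2363, 0.2118]
tool_rot: [0.984, 0.177, -0.0, -0.001]
force: [0.6, -0.2, 1.1]
finger_gap: 1.0
gripper_force: 0.0
```

>>> apply_moves --claw '[1,1,1,1,1]' --travel '[[0.192,-0.16,0.012],[0.192,-0.16,0.012],[0.192,-0.16,0.012],[0.192,-0.16,0.012],[0.192,-0.16,0.012]]' --turn '[[0,0,0],[0,0,0],[0,0,0],[0,0,0],[0,0,0]]'

```text
t: 1.35
tcp_pos: [0.5165, -0.063, 0.2022]
tool_rot: [0.984, 0.177, -0.0, -0.0]
force: [0.9, -1.5, -0.4]
finger_gap: 1.002
gripper_force: 0.0
```

>>> apply_moves --claw '[1,1,1,1,1]' --travel '[[0.192,-0.16,0.012],[0.192,-0.16,0.012],[0.192,-0.16,0.012],[0.192,-0.16,0.012],[0.192,-0.16,0.012]]' --turn '[[0,0,0],[0,0,0],[0,0,0],[0,0,0],[0,0,0]]'

```text
t: 1.77
tcp_pos: [0.6162, 0.1105, 0.1923]
tool_rot: [0.984, 0.177, -0.0, -0.0]
force: [-0.1, -0.3, -0.8]
finger_gap: 1.002
gripper_force: 0.0
```

```bash
cat >> h.py <<'E'
from scipy.spatial.transform import Rotation as Ro
def go(p,rot=None):
    st=manip.sense(); T=Ro.from_quat(st['tool_rot']); 
    d=T.inv().apply(np.array(p)-st['tcp_pos'])
    r=(T.inv()*rot).as_rotvec() if rot is not None else np.zeros(3)
    print('travel',(d/.8).round(4),'turn',(r/np.pi).round(4),'rows',max(np.linalg.norm(d)/.0417,np.degrees(np.linalg.norm(r))/7.16).round(1))
E
python3 - <<'E'
from h import *
s=snap('wrist');P=cloud(s);save(s,'w1')
print('cam',-s['R'].T@s['t'], s['R'].round(2).tolist())
m=(P[...,2]>.052)&(P[...,2]<.068)&(s['depth']>0)&(np.hypot(P[...,0]-.6465,P[...,1]-.1618)<.05)
Q=P[m];print(len(Q),cv2.minEnclosingCircle(Q[:,:2].astype(np.float32)),Q.mean(0))
go([.6465,.1618,.11])
E
```

```text
cam [0.69104832 0.1394214  0.33407922] [[0.35, -0.94, -0.0], [-0.89, -0.33, 0.32], [-0.3, -0.11, -0.95]]
2649 ((0.646772027015686, 0.16039696335792542), 0.02593347616493702) [0.64770257 0.16036511 0.0588398 ]
travel [ 0.0517 -0.0422  0.1033] turn [0. 0. 0.] rows 2.4
```

View pics/w1.png

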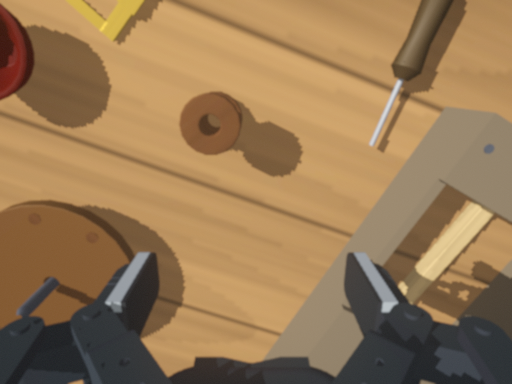

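The wrist view shows the spool at (210,122) between the cup and the awl. Depth puts it at (0.6467, 0.1608). I'm descending onto its upper flange now.

>>> apply_moves --claw '[1,1,1,1,1]' --travel '[[0.0576,-0.046,0.02],[0.0576,-0.046,0.06],[0.0576,-0.046,0.1],[0.0576,-0.046,0.14],[0.0576,-0.046,0.17]]' --turn '[[0,0,0],[0,0,0],[0,0,0],[0,0,0],[0,0,0]]'

```text
t: 2.23
tcp_pos: [0.644, 0.1584, 0.0536]
tool_rot: [0.984, 0.177, -0.002, -0.0]
force: [0.4, -0.2, -0.2]
finger_gap: 1.002
gripper_force: 0.0
```

>>> apply_moves --claw '[1,1,-0.5,-1,-1]' --travel '[[0,0,0.015],[0,0,0.03],[0,0,0.03],[0,0,0.03],[0,0,0.03]]' --turn '[[0,0,0],[0,0,0],[0,0,0],[0,0,0],[0,0,0]]' --newtons 40

```text
t: 2.65
tcp_pos: [0.6472, 0.158, 0.0346]
tool_rot: [0.984, 0.176, 0.002, 0.0]
force: [0.5, 0.2, 0.8]
finger_gap: 0.6
gripper_force: 0.5
```

>>> apply_moves --claw '[-1,-1,-1,-1,-1]' --travel '[[0,0,0],[0,0,0],[0,0,0],[0,0,0],[0,0,0]]' --turn '[[0,0,0],[0,0,0],[0,0,0],[0,0,0],[0,0,0]]'

```text
t: 3.07
tcp_pos: [0.6473, 0.1581, 0.0349]
tool_rot: [0.984, 0.176, 0.002, 0.0]
force: [-0.7, -0.4, 6.5]
finger_gap: 0.586
gripper_force: 42.2
```

>>> apply_moves --claw '[-1,-1,-1,-1,-1]' --travel '[[0,0,-0.02],[0,0,-0.06],[0,0,-0.1],[0,0,-0.14],[0,0,-0.14]]' --turn '[[0,0,0],[0,0,0],[0,0,0],[0,0,0],[0,0,0]]'

```text
t: 3.48
tcp_pos: [0.6503, 0.1586, 0.1524]
tool_rot: [0.984, 0.177, 0.007, 0.001]
force: [1.5, 0.9, 0.5]
finger_gap: 0.583
gripper_force: 41.9
```

```bash
python3 - <<'E'
from h import *
st=manip.sense();print(st['tcp_pos'],st['tool_rot'],st['finger_gap'],st['force'])
s=snap('wrist');P=cloud(s);save(s,'w2')
T=Ro.from_quat(st['tool_rot']); L=T.inv().apply((P.reshape(-1,3)-st['tcp_pos'])).reshape(P.shape)
m=(s['depth']>0)&(np.abs(L[...,2]+.026)<.012)&(np.abs(L[...,1])<.024)&(np.abs(L[...,0])<.035)
Q=L[m];print(len(Q),Q.min(0),Q.max(0),np.median(Q,0))
go([.427,.2675,.14])
E
```

```text
[0.65026406 0.15856493 0.15239129] [9.84260386e-01 1.76593892e-01 6.75520794e-03 6.76639451e-04] 0.5830463143724574 [1.49385032 0.91820209 0.46944578]
10080 [-0.0257934  -0.02399906 -0.03797879] [ 0.02643623  0.02399902 -0.01400705] [ 3.99408257e-03  1.53435142e-05 -2.39100856e-02]
travel [-0.2125 -0.2243  0.0094] turn [0. 0. 0.] rows 5.9
```

View pics/w2.png

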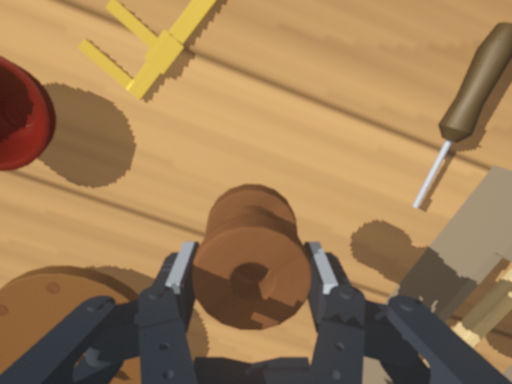

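The wrist view shows the spool held centrally at (252,275), with the bore visible at (248,280). I'll settle the arm and refine the spindle axis using the side view.

>>> apply_moves --claw '[-1,-1,-1,-1,-1]' --travel '[[-0.05,-0.05,0],[-0.09,-0.1,0],[-0.13,-0.14,0],[-0.16,-0.17,0],[-0.16,-0.17,0]]' --turn '[[0,0,0],[0,0,0],[0,0,0],[0,0,0],[0,0,0]]'

```text
t: 3.95
tcp_pos: [0.4711, 0.2418, 0.1433]
tool_rot: [0.984, 0.177, -0.005, -0.0]
force: [0.4, 0.0, -0.9]
finger_gap: 0.586
gripper_force: 41.9
```

```bash
python3 - <<'E'
from h import *
s=load('side');P=cloud(s)
near=np.hypot(P[...,0]-.427,P[...,1]-.2675)
Q=P[(near<.025)&(P[...,2]>.05)&(P[...,2]<.1)];print('side spindle',len(Q),Q.mean(0),Q.min(0),Q.max(0))
for z0 in(.05,.06,.07,.08):
    q=Q[abs(Q[:,2]-z0)<.006]; print(z0,len(q),q.mean(0))
Q=P[(near<.12)&(abs(P[...,2]-.04)<.003)];print('side plate',len(Q),cv2.minEnclosingCircle(Q[:,:2].astype(np.float32)),Q[:,2].mean())
c=-s['R'].T@s['t'];print('cam dir',(c[:2]-[.427,.267])/np.linalg.norm(c[:2]-[.427,.267]))
st=manip.sense();print(st['tcp_pos'],st['tool_rot'],st['q'])
w=snap('wrist');P=cloud(w);T=Ro.from_quat(st['tool_rot']); L=T.inv().apply((P.reshape(-1,3)-st['tcp_pos'])).reshape(P.shape)
m=(w['depth']>0)&(np.abs(L[...,2]+.026)<.006)&(np.abs(L[...,1])<.02)&(np.abs(L[...,0])<.035)
Q=P[m];A=np.c_[Q[:,:2]-Q[:,:2].mean(0),np.ones(len(Q))];
k=np.ones(len(Q),bool)
for _ in range(5):
    f=np.linalg.lstsq(A[k],Q[k,2],rcond=None)[0];k=abs(A@f-Q[:,2])<.002
print('top plane slope',f,k.sum())
m2=np.zeros(m.shape,bool);m2[m]=k
print('top face',L[m2].min(0),L[m2].max(0))
P2=cloud(snap('top'));m=(np.hypot(P2[...,0]-.427,P2[...,1]-.2675)<.015)&(P2[...,2]>.06);print('top spindle',m.sum(),P2[m].mean(0) if m.any() else '')
E
```

```text
side spindle 37 [0.42455131 0.27158338 0.07204421] [0.41762793 0.26714062 0.05312854] [0.4314819  0.27680834 0.09346259]
0.05 2 [0.42534821 0.27353544 0.05340895]
0.06 12 [0.42507107 0.27170178 0.06047537]
0.07 13 [0.42404727 0.27168623 0.07069455]
0.08 16 [0.42477233 0.27093888 0.08013249]
side plate 1279 ((0.4268363118171692, 0.26896634697914124), 0.09233500063419342) 0.03979317120503344
cam dir [-0.67949309  0.73368191]
[0.47114594 0.24179066 0.14332291] [ 9.84148177e-01  1.77286642e-01 -4.66938579e-03 -9.07228626e-05] [2.62424548e-01 5.30062286e-01 1.74916279e+00 1.26226118e-03
 8.71658435e-01 1.47594266e+00]
top plane slope [-0.01372216 -0.00303078  0.16730002] 7712
top face [-0.02531581 -0.01999279 -0.02593733] [ 0.02637213  0.01998226 -0.0219133 ]
top spindle 358 [0.42633944 0.27188026 0.48326663]
```

>>> apply_moves --claw '[-1,-1,-1,-1,-1]' --travel '[[-0.02,-0.025,0],[-0.0405,-0.0497,0],[-0.0405,-0.0497,0],[-0.0405,-0.0497,0],[-0.0405,-0.0497,0]]' --turn '[[0,0,0],[0,0,0],[0,0,0],[0,0,0],[0,0,0]]'

```text
t: 4.47
tcp_pos: [0.4356, 0.267, 0.1446]
tool_rot: [0.984, 0.176, 0.001, 0.0]
force: [0.0, -0.1, -0.4]
finger_gap: 0.582
gripper_force: 41.9
```

```bash
python3 - <<'E'
from h import *
st=manip.sense();print(st['tcp_pos'],st['tool_rot'],st['q'])
go([.4269,.2678,.125])
s=snap('side');save(s,'s2',(180,180,330,300),5)
E
```

```text
[0.43562632 0.26698026 0.14463991] [9.84309366e-01 1.76450374e-01 5.73573752e-04 9.55009886e-05] [ 3.31044845e-01  5.05130834e-01  1.80119725e+00 -4.91858500e-04
  8.34160238e-01  1.54741320e+00]
travel [-0.0099 -0.0048  0.0245] turn [0. 0. 0.] rows 0.5
```

View pics/s2.png

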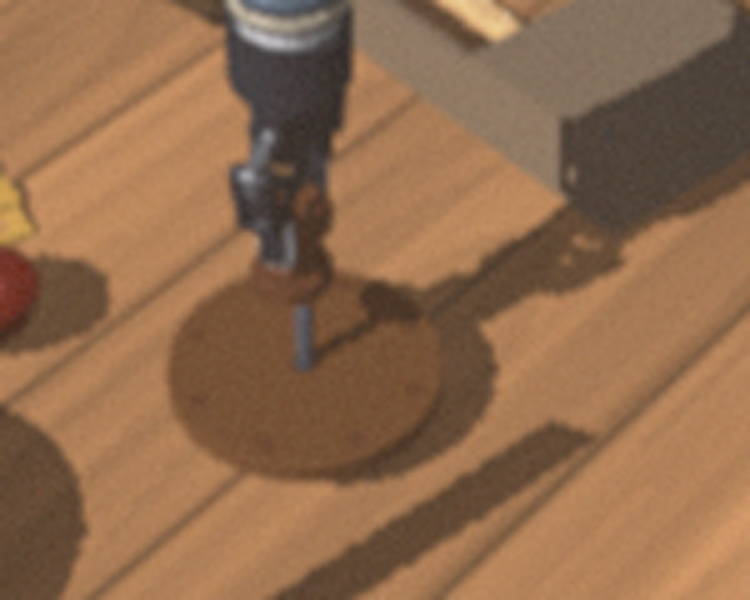

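The side crop shows the spool above the spindle, whose tip is at about (302,305). It is still a little off, toward the upper right. I'm correcting that.

>>> apply_moves --claw '[-1,-1,-1,-1,-1]' --travel '[[-0.01,-0.005,0],[-0.01,-0.005,0],[-0.01,-0.005,0],[-0.01,-0.005,0.012],[-0.01,-0.005,0.012]]' --turn '[[0,0,0],[0,0,0],[0,0,0],[0,0,0],[0,0,0]]'

```text
t: 4.93
tcp_pos: [0.425, 0.2677, 0.1341]
tool_rot: [0.984, 0.176, -0.001, 0.0]
force: [-0.3, -0.4, -0.9]
finger_gap: 0.586
gripper_force: 41.9
```

>>> apply_moves --claw '[-1,-1,-1]' --travel '[[0,0,0],[0,0,0],[0,0,0]]' --turn '[[0,0,0],[0,0,0],[0,0,0]]'

```text
t: 5.18
tcp_pos: [0.4256, 0.2681, 0.1353]
tool_rot: [0.984, 0.176, 0.0, -0.0]
force: [-0.0, 0.2, -1.5]
finger_gap: 0.587
gripper_force: 41.9
```

```bash
python3 - <<'E'
from h import *
st=manip.sense();print(st['tcp_pos'],st['tool_rot'],st['force'])
go([.4269,.2678,.075])
s=snap('side');P=cloud(s)
sh=lambda m,n:print(n,m.sum(),P[m].mean(0) if m.any() else '')
near=np.hypot(P[...,0]-.427,P[...,1]-.268)
sh((near<.02)&(P[...,2]>.05)&(P[...,2]<.088),'spindle')
# lower flange of spool: rim points z in band bottom+2..bottom+12
b=st['tcp_pos'][2]-.035
m=(near<.045)&(P[...,2]>b+.002)&(P[...,2]<b+.013)
Q=P[m];print(b,len(Q))
# fit circle r=.026
from scipy.optimize import least_squares
f=least_squares(lambda c:np.hypot(Q[:,0]-c[0],Q[:,1]-c[1])-.026,[.427,.268],loss='soft_l1',f_scale=.001);print('flange axis',f.x)
S=P[(near<.02)&(P[...,2]>.05)&(P[...,2]<.082)]
f=least_squares(lambda c:np.hypot(S[:,0]-c[0],S[:,1]-c[1])-.006,[.427,.268],loss='soft_l1',f_scale=.001);print('spindle axis',f.x)
E
```

```text
[0.42562661 0.26811321 0.13527952] [ 9.84304548e-01  1.76478199e-01  4.89414454e-05 -1.71434853e-06] [-0.02976218  0.16428498 -1.48572556]
travel [0.0013 0.0009 0.0753] turn [0. 0. 0.] rows 1.4
spindle 26 [0.42363769 0.27223803 0.06567605]
0.10027952171502685 60
flange axis [0.42770649 0.26814595]
spindle axis [0.42629962 0.26878688]
```

The spool and spindle axes agree to within about 1.5 mm, and the clearance is 3 mm. I'm lowering gently and watching the force.

>>> apply_moves --claw '[-1,-1,-1,-1,-1]' --travel '[[0,0,0.008],[0,0,0.016],[0,0,0.024],[0,0,0.032],[0,0,0.032]]' --turn '[[0,0,0],[0,0,0],[0,0,0],[0,0,0],[0,0,0]]'

```text
t: 5.65
tcp_pos: [0.4245, 0.2677, 0.1081]
tool_rot: [0.984, 0.176, -0.002, 0.0]
force: [-0.3, -0.3, -0.3]
finger_gap: 0.582
gripper_force: 41.9
```

>>> apply_moves --claw '[-1,-1,-1,-1,-1]' --travel '[[0,0,0.01],[0,0,0.02],[0,0,0.03],[0,0,0.036],[0,0,0.036]]' --turn '[[0,0,0],[0,0,0],[0,0,0],[0,0,0],[0,0,0]]'

```text
t: 6.07
tcp_pos: [0.4247, 0.2678, 0.0796]
tool_rot: [0.984, 0.176, -0.001, 0.0]
force: [0.1, -0.5, -0.4]
finger_gap: 0.585
gripper_force: 41.9
```

>>> apply_moves --claw '[-1,-1,-1,-1,-1]' --travel '[[0,0,0],[0,0,0.002],[0,0,0.004],[0,0,0.004],[0,0,0.004]]' --turn '[[0,0,0],[0,0,0],[0,0,0],[0,0,0],[0,0,0]]'

```text
t: 6.48
tcp_pos: [0.4256, 0.2681, 0.0779]
tool_rot: [0.984, 0.176, 0.0, -0.0]
force: [-0.2, -0.3, -0.4]
finger_gap: 0.587
gripper_force: 41.9
```

>>> apply_moves --claw '[-1,-1,-1,-1]' --travel '[[0,0,0.002],[0,0,0.003],[0,0,0.0035],[0,0,0.0035]]' --turn '[[0,0,0],[0,0,0],[0,0,0],[0,0,0]]'

```text
t: 6.82
tcp_pos: [0.4254, 0.2681, 0.075]
tool_rot: [0.984, 0.176, -0.0, -0.0]
force: [-0.0, 0.8, -0.2]
finger_gap: 0.588
gripper_force: 42.0
```

Within about 1 mm of the plate. Releasing the spool, then retreating upward.

>>> apply_moves --claw '[-0.2,0.3,0.7,1,1]' --travel '[[0,0,0.0005],[0,0,0.0005],[0,0,0.0005],[0,0,0.0005],[0,0,0.0005]]' --turn '[[0,0,0],[0,0,0],[0,0,0],[0,0,0],[0,0,0]]'

```text
t: 7.23
tcp_pos: [0.4256, 0.2681, 0.0745]
tool_rot: [0.984, 0.176, 0.0, -0.0]
force: [0.3, 0.3, 0.5]
finger_gap: 0.995
gripper_force: 0.0
```

>>> apply_moves --claw '[1,1,1,1,1]' --travel '[[0,0,0],[0,0,0],[0,0,-0.03],[0,0,-0.07],[0,0,-0.11]]' --turn '[[0,0,0],[0,0,0],[0,0,0],[0,0,0],[0,0,0]]'

```text
t: 7.65
tcp_pos: [0.4246, 0.2677, 0.1626]
tool_rot: [0.984, 0.176, -0.002, 0.0]
force: [0.0, 0.1, -0.2]
finger_gap: 1.001
gripper_force: 0.0
```

>>> apply_moves --claw '[1,1,1,1,1]' --travel '[[0,0,-0.05],[0,0,-0.1],[0,0,-0.15],[0,0,-0.15],[0,0,-0.15]]' --turn '[[0,0,0],[0,0,0],[0,0,0],[0,0,0],[0,0,0]]'

```text
t: 8.07
tcp_pos: [0.4268, 0.2686, 0.2852]
tool_rot: [0.984, 0.177, 0.003, -0.001]
force: [0.1, 0.4, -0.3]
finger_gap: 0.999
gripper_force: 0.0
```

```bash
python3 - <<'E'
from h import *
st=manip.sense();print(st['tcp_pos'],st['q'])
for n in('side','wrist'):
    s=snap(n);P=cloud(s);near=np.hypot(P[...,0]-.427,P[...,1]-.268)
    Q=P[(near<.04)&(P[...,2]>.093)&(P[...,2]<.12)];print(n,len(Q),Q.mean(0),Q[:,2].max(),cv2.minEnclosingCircle(Q[:,:2].astype(np.float32)))
print(Ro.from_quat(st['tool_rot']).as_matrix().round(2).tolist())
b=np.radians(-10.9);R=np.array([[np.cos(b),np.sin(b),0],[np.sin(b),-np.cos(b),0],[0,0,-1]]).T
R=np.column_stack([[np.cos(b),np.sin(b),0],[np.sin(b),-np.cos(b),0],[0,0,-1]])
go([.50,-.10,.26],Ro.from_matrix(R))
save(load('side'),'s3',(180,180,330,300),5)
E
```

```text
[0.42684563 0.26864195 0.28520986] [ 3.39829536e-01  2.95639725e-01  1.66620848e+00 -6.72120941e-07
  1.17291609e+00  1.55572848e+00]
side 157 [0.42327903 0.2730301  0.09889092] 0.10438467415639906 ((0.4237658679485321, 0.2719835042953491), 0.027855057269334793)
wrist 1699 [0.42657411 0.26940562 0.0987666 ] 0.10151923932546167 ((0.4255370497703552, 0.2690662741661072), 0.025960497558116913)
[[0.94, 0.35, 0.01], [0.35, -0.94, 0.0], [0.01, 0.0, -1.0]]
travel [-0.0713  0.4638  0.0273] turn [1.000e-04 5.000e-04 1.735e-01] rows 9.0
```

View pics/s3.png

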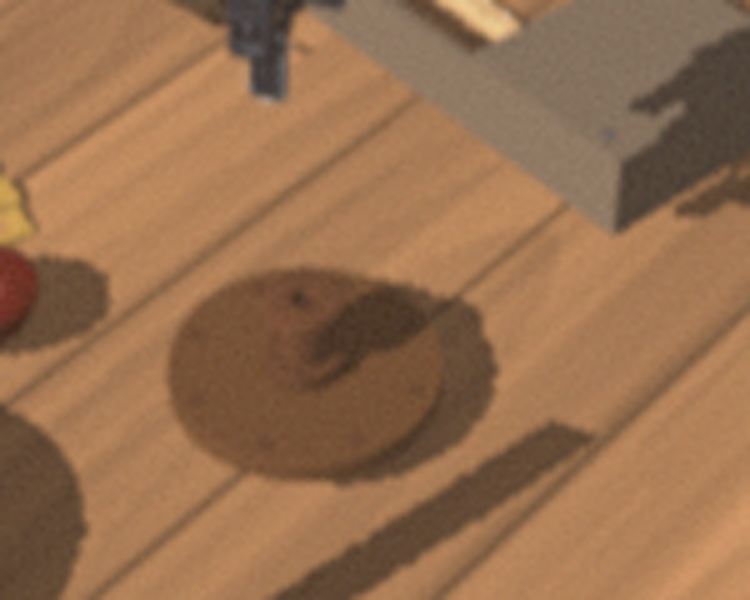

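The side crop shows the spool seated upright around the spindle, bore at about (300,297). Its top depth of about 0.10 m means it is fully down. Next, a tilted look through the mouth to find the stick's far end.

```bash
cat >> h.py <<'E'
def tool(phi,yaw=-10.9):
    b=np.radians(yaw);R=np.column_stack([[np.cos(b),np.sin(b),0],[np.sin(b),-np.cos(b),0],[0,0,-1]])
    return Ro.from_matrix(R)*Ro.from_rotvec([0,np.radians(phi),0])
E
python3 - <<'E'
from h import *
go([.575,-.121,.26],tool(45))
E
```

```text
travel [0.0075 0.521  0.0272] turn [-0.068   0.2442  0.1645] rows 10.0
```

>>> apply_moves --claw '[1,1,1,1,1]' --travel '[[0.007,0.521,0.027],[0.007,0.521,0.027],[0.007,0.521,0.027],[0.007,0.521,0.027],[0.007,0.521,0.027]]' --turn '[[-0.068,0.244,0.165],[-0.068,0.244,0.165],[-0.068,0.244,0.165],[-0.068,0.244,0.165],[-0.068,0.244,0.165]]'

```text
t: 8.58
tcp_pos: [0.4992, 0.0725, 0.2703]
tool_rot: [0.966, 0.001, 0.257, 0.025]
force: [0.9, 1.3, -1.1]
finger_gap: 0.997
gripper_force: 0.0
```

```bash
python3 - <<'E'
from h import *
print(manip.sense()['tcp_pos']);go([.575,-.121,.26],tool(45))
E
```

```text
[0.49917931 0.07245626 0.2702805 ]
travel [0.0721 0.24   0.0696] turn [-0.0227  0.0826  0.0551] rows 5.0
```

>>> apply_moves --claw '[1,1,1,1,1]' --travel '[[0.072,0.24,0.07],[0.072,0.24,0.07],[0.072,0.24,0.07],[0.072,0.24,0.07],[0.072,0.24,0.07]]' --turn '[[-0.023,0.083,0.055],[-0.023,0.083,0.055],[-0.023,0.083,0.055],[-0.023,0.083,0.055],[-0.023,0.083,0.055]]'

```text
t: 9.0
tcp_pos: [0.5342, 0.0264, 0.2696]
tool_rot: [0.936, -0.047, 0.349, 0.005]
force: [0.5, 0.1, -0.7]
finger_gap: 0.998
gripper_force: 0.0
```

>>> apply_moves --claw '[1,1,1]' --travel '[[0,0,0],[0,0,0],[0,0,0]]' --turn '[[0,0,0],[0,0,0],[0,0,0]]'

```text
t: 9.25
tcp_pos: [0.535, 0.0274, 0.2712]
tool_rot: [0.936, -0.046, 0.35, 0.005]
force: [-0.3, 0.0, -0.0]
finger_gap: 1.004
gripper_force: 0.0
```

```bash
python3 - <<'E'
from h import *
print(manip.sense()['tcp_pos']);go([.575,-.121,.10],tool(45))
E
```

```text
[0.53500935 0.02736974 0.27116858]
travel [-0.0874  0.1849  0.2021] turn [-0.0269  0.023   0.0187] rows 5.5
```

```bash
python3 - <<'E'
from h import *
print(manip.sense()['q']);go([.575,-.121,.22],tool(42))
E
```

```text
[-0.21284104  0.20933886  2.12894039  0.80297993  0.13517657  0.69315915]
travel [0.0108 0.1816 0.0888] turn [-0.0264  0.0063  0.0194] rows 3.9
```

```bash
python3 - <<'E'
from h import *
go([.545,-.118,.2],tool(30))
E
```

```text
travel [-0.034   0.1818  0.083 ] turn [-0.0243 -0.0603  0.0221] rows 3.9
```

>>> apply_moves --claw '[1,1,1,1,1]' --travel '[[-0.034,0.182,0.083],[-0.034,0.182,0.083],[-0.034,0.182,0.083],[-0.034,0.182,0.083],[-0.034,0.182,0.083]]' --turn '[[-0.024,-0.06,0.022],[-0.024,-0.06,0.022],[-0.024,-0.06,0.022],[-0.024,-0.06,0.022],[-0.024,-0.06,0.022]]'

```text
t: 9.67
tcp_pos: [0.5472, -0.091, 0.2148]
tool_rot: [0.961, -0.09, 0.26, 0.025]
force: [1.1, 0.5, -0.4]
finger_gap: 0.999
gripper_force: 0.0
```

>>> apply_moves --claw '[1,1,1,1]' --travel '[[0,0,0],[0,0,0],[0,0,0],[0,0,0]]' --turn '[[0,0,0],[0,0,0],[0,0,0],[0,0,0]]'

```text
t: 10.0
tcp_pos: [0.5448, -0.088, 0.2146]
tool_rot: [0.961, -0.091, 0.259, 0.023]
force: [-0.2, 0.3, 0.3]
finger_gap: 1.0
gripper_force: 0.0
```

```bash
python3 - <<'E'
from h import *
st=manip.sense();print(st['tcp_pos'],st['q']);go([.545,-.118,.1],tool(30))
s=snap('wrist');save(s,'w3');print(-s['R'].T@s['t'])
E
```

```text
[ 0.54479469 -0.08802248  0.21457586] [-0.43039823  0.33392109  2.02705231  0.43641056  0.29374315  0.94096567]
travel [-0.0656  0.0371  0.1274] turn [-0.001  -0.0008  0.0004] rows 2.8
[ 0.54204742 -0.08754336  0.37793069]
```

View pics/w3.png

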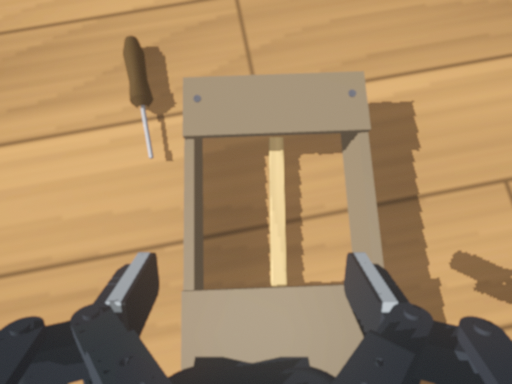

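The wrist view shows the mouth spanning roughly rows 135 to 288. The stick runs from (276,140) to (278,285), and both ends are hidden. I'm going lower to see under the far lid.

>>> apply_moves --claw '[1,1,1,1,1]' --travel '[[-0.02,0.037,0.04],[-0.04,0.037,0.08],[-0.066,0.037,0.127],[-0.066,0.037,0.127],[-0.066,0.037,0.127]]' --turn '[[0,0,0],[0,0,0],[0,0,0],[0,0,0],[0,0,0]]'

```text
t: 10.47
tcp_pos: [0.551, -0.1071, 0.1441]
tool_rot: [0.96, -0.087, 0.267, 0.015]
force: [0.5, 0.6, -0.1]
finger_gap: 1.0
gripper_force: 0.0
```

```bash
cat > box.py <<'E'
from h import *
b=np.radians(-8.7);C=np.array([.5415,-.116,0]);B=np.column_stack([[np.cos(b),np.sin(b),0],[-np.sin(b),np.cos(b),0],[0,0,1]])
E
python3 - <<'E'
from box import *
st=manip.sense();print(st['tcp_pos'])
s=snap('wrist');save(s,'w4');cam=-s['R'].T@s['t'];print((cam-C)@B)
P=(cloud(s)-C)@B; d=s['depth']>0
lid=P[d&(abs(P[...,2]-.07)<.003)&(abs(P[...,1])<.11)&(P[...,0]>.09)&(P[...,0]<.21)]
print('far lid',lid.min(0),lid.max(0), np.percentile(lid,[1,99],axis=0))
m=d&(P[...,2]>.013)&(P[...,2]<.024)&(abs(P[...,1])<.05)&(P[...,0]>-.05)&(P[...,0]<.17)
Q=P[m];print(len(Q),Q.min(0),Q.max(0));r=cv2.minAreaRect((Q[:,:2]*1000).astype(np.float32));print(r)
f=np.polyfit(Q[:,0],Q[:,1],1);print('y=',f)
E
```

```text
[ 0.55099318 -0.10706511  0.14407868]
[0.00289173 0.00788542 0.30738822]
far lid [ 0.11766735 -0.09657956  0.06701497] [0.18453039 0.09427488 0.07246052] [[ 0.11864197 -0.09427352  0.06769985]
 [ 0.18303174  0.09193671  0.07074981]]
3316 [-0.03716406 -0.01322186  0.01444081] [0.13440117 0.00823958 0.01964544]
((48.4820556640625, -2.6593542098999023), (15.844734191894531, 171.4447021484375), 87.91190338134766)
y= [-0.03386335 -0.00093446]
```

View pics/w4.png

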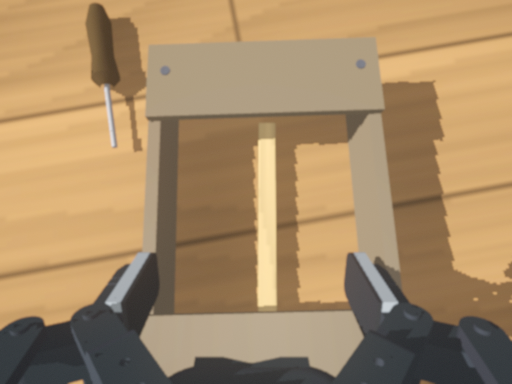

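The stick's far end is now visible at (267,124), with a dark gap up to the lid edge at row 115. That puts the end at about 134 mm in box x and the centre at about +4 mm. The plan is to grasp at box x = 65 mm, slide about 32 mm toward the robot, tilt the far end up, and pull it out along its own axis.

```bash
cat >> box.py <<'E'
G0=.065;S=G0+.126;YS=-10.65
def W(x,z): return C+B@np.array([x,-.0009-.0339*x,z])
def stick(xn,zn,th,h=.004,s=S):  # near-bottom corner -> TCP
    t=np.radians(th); return W(xn+s*np.cos(t)-h*np.sin(t), zn+s*np.sin(t)+h*np.cos(t))
E
python3 - <<'E'
from box import *
p=W(G0,.11);print(p);go(p,tool(0,YS))
E
```

```text
[ 0.60528266 -0.12889974  0.11      ]
travel [0.0417 0.0155 0.0715] turn [-0.0063 -0.1711  0.0012] rows 4.3
```

>>> apply_moves --claw '[0.4,0.4,0.4,0.4,0.4]' --travel '[[0.042,0.0155,0.05],[0.042,0.0155,0.072],[0.042,0.0155,0.072],[0.042,0.0155,0.072],[0.042,0.0155,0.072]]' --turn '[[-0.0063,-0.171,0.001],[-0.0063,-0.171,0.001],[-0.0063,-0.171,0.001],[-0.0063,-0.171,0.001],[-0.0063,-0.171,0.001]]'

```text
t: 10.93
tcp_pos: [0.6037, -0.1199, 0.1163]
tool_rot: [0.981, -0.079, 0.174, -0.018]
force: [0.5, 1.0, 0.2]
finger_gap: 0.701
gripper_force: 0.0
```

>>> apply_moves --claw '[0.4,0.4,0.4,0.4]' --travel '[[0,0,0],[0,0,0],[0,0,0],[0,0,0]]' --turn '[[0,0,0],[0,0,0],[0,0,0],[0,0,0]]'

```text
t: 11.27
tcp_pos: [0.6026, -0.1189, 0.1161]
tool_rot: [0.981, -0.079, 0.176, -0.02]
force: [-0.2, -0.5, 0.1]
finger_gap: 0.699
gripper_force: 0.0
```

```bash
python3 - <<'E'
from box import *
st=manip.sense();print(st['tcp_pos'],st['q']);go(W(G0,.03),tool(0,YS));go(W(G0,.004),tool(0,YS))
E
```

```text
[ 0.60261275 -0.11887998  0.11610578] [-0.4579532   0.58984806  1.82582953  0.39733169  0.43894174  0.93696864]
travel [-0.0317  0.0191  0.1019] turn [-0.0232 -0.1111  0.0079] rows 2.9
travel [-0.0429  0.0213  0.1323] turn [-0.0232 -0.1111  0.0079] rows 2.9
```

>>> apply_moves --claw '[0.4,0.4,0.4,0.4,0.4]' --travel '[[0.003,0.0123,0.008],[0.003,0.0123,0.008],[0.003,0.0123,0.008],[0.003,0.0123,0.008],[0.003,0.0123,0.008]]' --turn '[[-0.023,-0.111,0.008],[-0.023,-0.111,0.008],[-0.023,-0.111,0.008],[-0.023,-0.111,0.008],[-0.023,-0.111,0.008]]'

```text
t: 11.68
tcp_pos: [0.6079, -0.1295, 0.1101]
tool_rot: [0.996, -0.092, 0.002, -0.0]
force: [-1.6, -0.2, -0.4]
finger_gap: 0.701
gripper_force: 0.0
```

>>> apply_moves --claw '[0.4,0.4,0.4]' --travel '[[0,0,0],[0,0,0],[0,0,0]]' --turn '[[0,0,0],[0,0,0],[0,0,0]]'

```text
t: 11.93
tcp_pos: [0.6054, -0.1299, 0.1099]
tool_rot: [0.996, -0.093, 0.0, -0.0]
force: [0.5, 0.3, -0.0]
finger_gap: 0.697
gripper_force: 0.0
```

```bash
python3 - <<'E'
from box import *
st=manip.sense();print(st['tcp_pos'],st['q']);go(W(G0,.03),tool(0,YS));go(W(G0,.004),tool(0,YS))
E
```

```text
[ 0.60536564 -0.12988256  0.1099015 ] [-3.91947600e-01  6.72099337e-01  1.54801136e+00  8.88053621e-04
  9.21593191e-01  1.36509165e+00]
travel [-0.0003 -0.0011  0.0999] turn [-0.0002 -0.     -0.0003] rows 1.9
travel [-0.0003 -0.0011  0.1324] turn [-0.0002 -0.     -0.0003] rows 2.5
```

>>> apply_moves --claw '[0.4,0.4,0.4,0.4,0.4]' --travel '[[0,-0.001,0.04],[0,-0.001,0.08],[0,-0.001,0.11],[0,-0.001,0.125],[0,-0.001,0.132]]' --turn '[[0,0,0],[0,0,0],[0,0,0],[0,0,0],[0,0,0]]'

```text
t: 12.35
tcp_pos: [0.6055, -0.1292, 0.0026]
tool_rot: [0.996, -0.093, -0.001, -0.0]
force: [0.4, 0.7, 0.2]
finger_gap: 0.699
gripper_force: 0.0
```

>>> apply_moves --claw '[0.4,0.4,0,-0.5,-1]' --travel '[[0,0,0],[0,0,0],[0,0,0],[0,0,0],[0,0,0]]' --turn '[[0,0,0],[0,0,0],[0,0,0],[0,0,0],[0,0,0]]' --newtons 70

```text
t: 12.77
tcp_pos: [0.6085, -0.1301, 0.006]
tool_rot: [0.996, -0.093, 0.002, 0.001]
force: [-0.5, -0.5, -0.3]
finger_gap: 0.276
gripper_force: 0.0
```

>>> apply_moves --claw '[-1,-1,-1,-1,-1]' --travel '[[0,0,0],[0,0,0],[0,0,0],[0,0,0],[0,0,0]]' --turn '[[0,0,0],[0,0,0],[0,0,0],[0,0,0],[0,0,0]]'

```text
t: 13.18
tcp_pos: [0.6084, -0.13, 0.0061]
tool_rot: [0.996, -0.093, 0.002, 0.001]
force: [-1.0, 0.0, 5.5]
finger_gap: 0.168
gripper_force: 71.2
```

```bash
python3 - <<'E'
from box import *
st=manip.sense();print(st['tcp_pos'],st['q'])
h=st['tcp_pos'][2];p=(st['tcp_pos']-C)@B;print(p,h)
for a in [(-.126,.003,0),(-.158,.003,0),(-.160,.003,15),(-.1,.004,25)]: go(stick(*a,h=h),tool(a[2],YS))
E
```

```text
[ 0.60837375 -0.12999817  0.00608773] [-3.89833016e-01  8.31172238e-01  1.57904657e+00 -2.13045511e-04
  7.27766170e-01  1.36746253e+00]
[ 0.06822167 -0.00372173  0.00608773] 0.006087734101074452
travel [-0.004  -0.0006 -0.0038] turn [ 0.0003 -0.0011 -0.0001] rows 0.1
travel [-0.0441 -0.0006 -0.0039] turn [ 0.0003 -0.0011 -0.0001] rows 0.8
travel [-0.0565 -0.0005 -0.0655] turn [ 0.0003  0.0822 -0.0001] rows 2.1
travel [ 0.0032 -0.0005 -0.1052] turn [ 3.000e-04  1.378e-01 -1.000e-04] rows 3.5
```

The stick is gripped. I lift it slightly and slide it toward the robot.

>>> apply_moves --claw '[-1,-1,-1,-1,-1]' --travel '[[0,0,-0.004],[-0.012,0,-0.005],[-0.024,0,-0.005],[-0.04,0,-0.005],[-0.04,0,-0.005]]' --turn '[[0,0,0],[0,0,0],[0,0,0],[0,0,0],[0,0,0]]'

```text
t: 13.6
tcp_pos: [0.573, -0.1226, 0.0083]
tool_rot: [0.996, -0.093, -0.002, -0.0]
force: [-0.9, 0.5, -0.4]
finger_gap: 0.164
gripper_force: 70.4
```

```bash
cat > chk.py <<'E'
from box import *
st=manip.sense();T=Ro.from_quat(st['tool_rot'])
print('tcp',st['tcp_pos'].round(4),'box',((st['tcp_pos']-C)@B).round(4),'q',st['q'].round(2),'F',st['force'].round(1),'gap',round(st['finger_gap'],3))
s=snap('wrist');P=cloud(s);L=T.inv().apply((P.reshape(-1,3)-st['tcp_pos']))
hsv=cv2.cvtColor(s['pixels'],cv2.COLOR_RGB2HSV).reshape(-1,3)
m=(s['depth'].ravel()>0)&(abs(L[:,1])<.018)&(L[:,2]>-.03)&(L[:,2]<.03)&(abs(L[:,0])>.02)&(L[:,0]<.16)&(L[:,0]>-.25)
Q=L[m]; 
# top face: minimal tool-z per x bin
for x in np.arange(-.2,.15,.02):
    q=Q[abs(Q[:,0]-x)<.008]
    if len(q)>20: print(round(x,3),len(q),np.percentile(q[:,2],10).round(4),q[:,1].mean().round(4),q[:,0].max().round(4))
E
python3 chk.py
```

```text
tcp [ 0.573  -0.1226  0.0083] box [ 0.0321 -0.0017  0.0083] q [-0.4   0.8   1.67 -0.    0.67  1.36] F [-0.9  0.5 -0.4] gap 0.164
-0.08 81 0.0092 -0.0001 -0.072
-0.06 533 -0.0113 -0.0002 -0.052
-0.04 840 -0.0117 -0.0002 -0.032
-0.02 442 -0.0117 -0.0004 -0.0201
0.02 1141 -0.0114 -0.0 0.028
0.04 2581 -0.0114 -0.0 0.048
0.06 3066 -0.0113 -0.0 0.068
0.08 3132 0.0081 -0.0 0.0879
```

The slide worked: the far end now sits at tool x of about +0.070, so box x is about 102 mm. Next, tilting about the near end.

```bash
cat > plan.py <<'E'
from box import *
import sys
for a in eval(sys.argv[1]): print(a,end=' '); go(stick(a[0]/1e3,a[1]/1e3,a[2],h=.0066,s=.190),tool(a[2],YS))
E
python3 plan.py "[(-158,3,4),(-159,3,8),(-160,3,12),(-160,3,15)]"
```

```text
(-158, 3, 4) travel [-0.0037 -0.0001 -0.0179] turn [-0.      0.0224 -0.0002] rows 0.6
(-159, 3, 8) travel [-0.0073 -0.0001 -0.0343] turn [-0.      0.0447 -0.0002] rows 1.1
(-160, 3, 12) travel [-0.012  -0.0001 -0.0506] turn [ 0.      0.0669 -0.0002] rows 1.7
(-160, 3, 15) travel [-0.0154 -0.0001 -0.0626] turn [ 0.      0.0835 -0.0002] rows 2.1
```

>>> apply_moves --claw '[-1,-1,-1,-1,-1]' --travel '[[-0.0037,0,-0.018],[-0.0073,0,-0.0343],[-0.012,0,-0.0506],[-0.0154,0,-0.0626],[-0.0154,0,-0.0626]]' --turn '[[0,0.0224,0],[0,0.0447,0],[0,0.0669,0],[0,0.0835,0],[0,0.0835,0]]'

```text
t: 14.07
tcp_pos: [0.5623, -0.1208, 0.0597]
tool_rot: [0.987, -0.093, 0.131, 0.012]
force: [-0.7, 0.0, -1.6]
finger_gap: 0.163
gripper_force: 70.4
```

```bash
python3 chk.py; python3 plan.py "[(-145,3,17),(-130,3,19),(-115,4,22),(-100,4,25)]"
```

```text
tcp [ 0.5623 -0.1208  0.0597] box [ 0.0213 -0.0016  0.0597] q [-0.44  0.67  1.89  0.2   0.34  1.14] F [-0.7  0.  -1.6] gap 0.163
-0.06 112 -0.0119 -0.0006 -0.052
-0.04 824 -0.0121 -0.0003 -0.032
-0.02 442 -0.0121 -0.0003 -0.02
0.02 605 -0.0121 -0.0002 0.028
0.04 1378 -0.0121 -0.0002 0.048
0.06 1460 -0.0121 -0.0002 0.0655
0.1 2755 0.0164 -0.0002 0.108
0.12 416 0.0198 0.0001 0.1143
(-145, 3, 17) travel [ 0.0162 -0.0004 -0.0028] turn [ 0.0002  0.0105 -0.0004] rows 0.3
(-130, 3, 19) travel [ 0.0336 -0.0004 -0.0062] turn [ 0.0002  0.0216 -0.0004] rows 0.7
(-115, 4, 22) travel [ 0.0504 -0.0005 -0.0148] turn [ 0.0002  0.0383 -0.0003] rows 1.0
(-100, 4, 25) travel [ 0.0663 -0.0005 -0.0222] turn [ 0.0002  0.055  -0.0003] rows 1.4
```

```bash
python3 plan.py "[(-145,4,16),(-130,5,18),(-115,6,20),(-100,8,22)]"
```

```text
(-145, 4, 16) travel [ 0.0168 -0.0004  0.0001] turn [ 0.0002  0.005  -0.0004] rows 0.3
(-130, 5, 18) travel [ 0.0346 -0.0004 -0.0045] turn [ 0.0002  0.0161 -0.0004] rows 0.7
(-115, 6, 20) travel [ 0.0522 -0.0005 -0.009 ] turn [ 0.0002  0.0272 -0.0003] rows 1.0
(-100, 8, 22) travel [ 0.0699 -0.0005 -0.0148] turn [ 0.0002  0.0383 -0.0003] rows 1.4
```

>>> apply_moves --claw '[-1,-1,-1,-1,-1]' --travel '[[0.0168,0,0],[0.0346,-0.0004,-0.0045],[0.0522,-0.0005,-0.009],[0.07,-0.0005,-0.0148],[0.07,-0.0005,-0.0148]]' --turn '[[0,0.005,0],[0,0.016,0],[0,0.027,0],[0,0.038,0],[0,0.038,0]]'

```text
t: 14.53
tcp_pos: [0.619, -0.1323, 0.0862]
tool_rot: [0.977, -0.091, 0.193, 0.019]
force: [0.4, 0.1, -0.4]
finger_gap: 0.16
gripper_force: 70.4
```

```bash
python3 chk.py; python3 plan.py "[(-80,12,22),(-60,18,22),(-40,24,22),(-20,32,22),(-10,45,22),(-5,80,22),(-5,120,22),(-5,170,22)]"
```

```text
tcp [ 0.619  -0.1323  0.0862] box [ 0.0791 -0.0044  0.0862] q [-0.43  0.66  1.83  0.32  0.29  1.04] F [ 0.4  0.1 -0.4] gap 0.16
-0.06 224 -0.0122 -0.0002 -0.052
-0.04 815 -0.0123 -0.0002 -0.032
-0.02 439 -0.0123 -0.0002 -0.02
0.02 618 -0.0124 -0.0002 0.028
0.04 1381 -0.0123 -0.0002 0.048
0.06 1451 -0.0123 -0.0002 0.0654
(-80, 12, 22) travel [ 0.021  -0.0005  0.0032] turn [ 0.0004 -0.0008  0.0001] rows 0.4
(-60, 18, 22) travel [ 0.047  -0.0005  0.0056] turn [ 0.0004 -0.0008  0.0001] rows 0.9
(-40, 24, 22) travel [ 0.073  -0.0005  0.0081] turn [ 0.0004 -0.0008  0.0001] rows 1.4
(-20, 32, 22) travel [ 0.0999 -0.0005  0.0083] turn [ 0.0004 -0.0008  0.0001] rows 1.9
(-10, 45, 22) travel [ 0.1177 -0.0004 -0.002 ] turn [ 0.0004 -0.0008  0.0001] rows 2.3
(-5, 80, 22) travel [ 0.1399 -0.0004 -0.0402] turn [ 0.0004 -0.0008  0.0001] rows 2.8
(-5, 120, 22) travel [ 0.1588 -0.0003 -0.0865] turn [ 0.0004 -0.0008  0.0001] rows 3.5
(-5, 170, 22) travel [ 0.1823 -0.0003 -0.1444] turn [ 0.0004 -0.0008  0.0001] rows 4.5
```

>>> apply_moves --claw '[-1,-1,-1,-1,-1]' --travel '[[0.021,0,0.003],[0.047,0,0.0056],[0.073,0,0.008],[0.106,0,0.0085],[0.122,0,0]]' --turn '[[0,0,0],[0,0,0],[0,0,0],[0,0,0],[0,0,0]]'

```text
t: 15.0
tcp_pos: [0.7065, -0.1484, 0.1211]
tool_rot: [0.977, -0.091, 0.19, 0.019]
force: [0.0, -0.0, 0.4]
finger_gap: 0.162
gripper_force: 70.4
```

```bash
python3 chk.py|head -1; python3 plan.py "[(0,60,22),(5,90,22),(5,130,22),(5,180,22),(5,190,12)]"
```

```text
tcp [ 0.7065 -0.1484  0.1211] box [ 0.168  -0.0071  0.1211] q [-0.39  0.68  1.58  0.15  0.51  1.24] F [ 0.  -0.   0.4] gap 0.162
(0, 60, 22) travel [ 0.0096 -0.001  -0.0134] turn [ 0.0009 -0.0024  0.0002] rows 0.3
(5, 90, 22) travel [ 0.0297 -0.0009 -0.0457] turn [ 0.0009 -0.0024  0.0002] rows 1.0
(5, 130, 22) travel [ 0.0488 -0.0008 -0.0919] turn [ 0.0009 -0.0024  0.0002] rows 2.0
(5, 180, 22) travel [ 0.0727 -0.0006 -0.1497] turn [ 0.0009 -0.0024  0.0002] rows 3.2
(5, 190, 12) travel [ 0.075  -0.0007 -0.1199] turn [ 0.0009 -0.058   0.0001] rows 2.7
```

>>> apply_moves --claw '[-1,-1,-1,-1,-1]' --travel '[[0.01,0,-0.0134],[0.027,0,-0.0457],[0.045,0,-0.08],[0.058,0,-0.115],[0.073,0,-0.15]]' --turn '[[0,0,0],[0,0,0],[0,0,0],[0,0,0],[0,0,0]]'

```text
t: 15.47
tcp_pos: [0.7111, -0.1487, 0.2538]
tool_rot: [0.978, -0.092, 0.187, 0.018]
force: [1.0, -0.1, -0.1]
finger_gap: 0.16
gripper_force: 70.4
```

>>> apply_moves --claw '[-1,-1,-1,-1,-1]' --travel '[[0,0,0],[0,0,0],[0,0,0],[0,0,0],[0,0,0]]' --turn '[[0,0,0],[0,0,0],[0,0,0],[0,0,0],[0,0,0]]'

```text
t: 15.88
tcp_pos: [0.711, -0.1485, 0.2517]
tool_rot: [0.978, -0.091, 0.187, 0.017]
force: [0.9, -0.8, -1.3]
finger_gap: 0.16
gripper_force: 70.4
```

```bash
python3 chk.py; python3 - <<'E'
from box import *
s=snap('side');save(s,'s4',None,1.5)
st=manip.sense();T=Ro.from_quat(st['tool_rot'])
print('near low corner',st['tcp_pos']+T.apply([-.194,0,.006]),'far',st['tcp_pos']+T.apply([.066,0,.006]))
w=manip.snapshot('top');P=cloud(w)
m=(np.hypot(P[...,0]-.427,P[...,1]-.268)<.035)&(P[...,2]>.08)&(P[...,2]<.12);print('spool top',P[m][:,2].mean() if m.any() else None,m.sum())
E
```

```text
tcp [ 0.711  -0.1485  0.2517] box [ 0.1725 -0.0065  0.2517] q [-0.39  0.52  1.45  0.1   0.8   1.31] F [ 0.9 -0.8 -1.3] gap 0.16
-0.06 216 -0.0121 -0.0003 -0.052
-0.04 829 -0.0122 -0.0002 -0.032
-0.02 438 -0.0122 -0.0003 -0.02
0.02 611 -0.0122 -0.0001 0.028
0.04 1377 -0.0123 -0.0002 0.048
0.06 1455 -0.0122 -0.0002 0.0655
near low corner [ 0.53668781 -0.11571325  0.17486352] far [ 0.77395674 -0.16048138  0.27129625]
spool top 0.09874026069228632 260
```

View pics/s4.png

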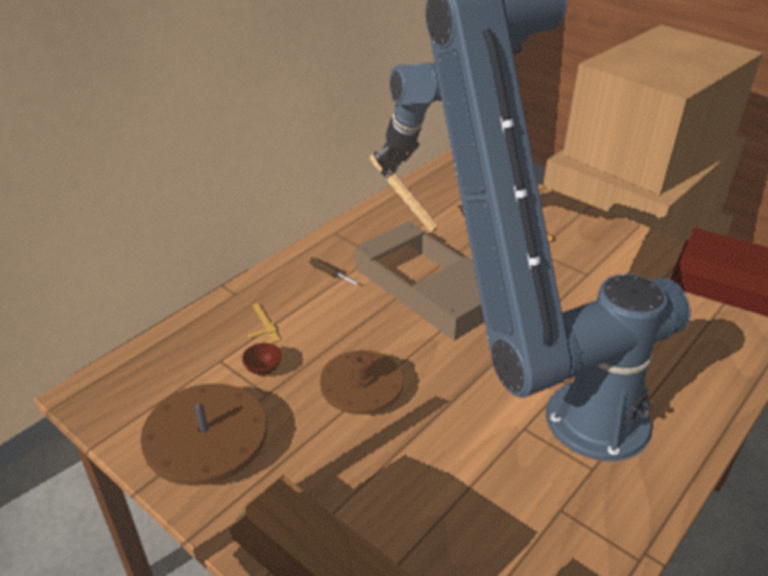

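The side view shows the whole stick clear above the box, from (375,160) to (435,230). Its lowest corner is at z of about 0.175 m, against the 0.12 m needed. The spool is seated at (362,370), and the other items haven't moved. Handing in.

```bash
python3 -c "
from station import manip
print(manip.sign_off())"
```

```text
the job is handed in; nothing more can be done
None
```

I handed the job in: the spool is seated upright and fully down on the smaller turntable's spindle and let go, and the straightedge is held steady with its lowest corner about 10 cm above the lids, clear of everything; no verdict came back.

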